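# Comb the brass pins into the grooves of the fixture tray

## Robot

A 7-joint arm with a two-finger parallel gripper is mounted at the origin on the work surface. World frame = base frame: x ahead of the robot, y to its left, z up, the work surface at z = 0. Lengths are in m, angles in degrees, forces in N, time in s.
With the tool pointing down it reaches from about 0.425 to 0.875 m from the base axis. Payload 8.4 kg.
Tool frame: the origin (TCP) lies at the very end of the fingers, on their centre line; the grasp point (between the pads) lies 19 mm behind it; z points along the fingers, y is the line along which they close (so a half turn about z gives the same grasp; the last joint's range is limited). The gripper opens to 85 mm and grips with 20 to 120 N. Pads are 22 mm wide; open, the fingers measure 114 mm over their backs; the gripper's body (76 mm by 85 mm) begins 54 mm behind the grasp point. The pads swing forward as they close: fully open they stand 13 mm farther back than shut.
Start: joints at [61.467, 19.091, 2.286, 83.961, -0.768, 76.965, -3.352], TCP at [0.252, -0.599, 0.231] pointing down, gripper open.
Joint ranges: [-147.57, 147.57], [-21.85, 119.76], [-74.77, 79.35], [14.55, 137.4], [-85.83, 265.84], [4.83, 119.75], [-152.11, 152.11]. Speed limits (degrees/s): [127.2, 127.2, 159.86, 159.86, 180, 180, 180].

## Interface

Orientations are given as a 3x3 rotation matrix whose columns are the frame's x, y, z axes.
In Python, from bench import env gives the robot as it stands.
- The arm moves only by the shell command python3 -m jog 'ROWS' [FORCE]. ROWS is a JSON object of lists of equal length, an entry for each row: "delta_rot": the turn, a rotation vector about the tool's x, y, z in degrees, a list of three; "linear": the shift along the tool's x, y, z in m, a list of three; "jaw": the closure, from -1 (fully open) to 1 (shut). A call has 1 to 5 rows; each row shifts and turns the commanded pose from where the row before left it, along the tool's axes as they then stand; what a row does not reach is not made up. A row lasts 1/10 s, in which the tool goes at most 50 mm and 8.59 degrees, less where a joint would pass 70% of its speed; a pose out of reach is approached as far as the arm can. A call is refused whole if a number of a shift passes 0.05 or a number of a turn 8.59, either way. A call with a gripper value outside its range is refused whole. The fingers move at their own pace and stop on an object; FORCE is the grip in N (left out, the last holds). Time passes only in rows, so rows that do not move let the fingers close. It gives the time, the measured TCP pose, the force, the opening and the grip force at its end, in the units of the state.
- env.get_obs(): the state, without advancing time (a new reading comes with each control period).
- env.read_camera(name): name is "scene" or "side" or "wrist"; returns the picture (384x512x3 uint8, blue, green, red); there is no depth.
- env.camera_params(name): a dict with "mtx" (3x3 intrinsics, pixels), "R" (3x3) and "t" (3): a world point X has camera coordinates R X + t. Camera axes: x right, y down, z forward; pixel columns grow to the right and rows downward; lengths in m; the calibration is good to about 2 mm. A picture is of the moment at which its call begins: read the wrist's pose just before it. camera_params takes no time and is no camera call; for the wrist camera it gives the pose at the moment of the call.
- env.hand_in(): hands the job in; it is judged then, once.
The state is a dict: "time": time; "joint_positions": joint angles; "qvel": joint speeds; "joint_efforts": joint torques, N m; "ee_pos": TCP position; "tool_rot": TCP orientation; "force": force on the tool from outside, world axes, zero at the start; "torque": the same for the moment, N m; "width": finger opening in m; "grip_force": force on a finger pad.
Only numpy, scipy, OpenCV 4.12 (cv2) and the standard library are available. Lean on these libraries where they do the work, as an engineer would, in place of code of your own. Each camera call takes 0.05 s, during which the arm holds its last target. There are 200 camera calls.

## Task

Pick up the orange-handled rake and comb it through the grey tray so that the three loose brass pins drop down and lie parallel, each fully in a groove. Move the pins with the rake only, never with the gripper, and when they all lie in grooves stand the rake upright on its red mat again. Leave the can, the bin and the hammer alone.

Things in the scene. Friction and masses are not known exactly. Their poses are not given: they have to be found in the camera images.
- tray: grey steel tray with blue ridges, fixed to the bench, 166 mm (x) by 280 mm (y), walls 5 mm thick and 38 mm high; origin at the centre of its underside. Eight grooves run along its x, centre lines at y = -57, -31, -5, 21, 47, 73, 99 and 125 mm, each 20 mm wide, floor 6 mm above the bench; the rounded ridges between are 6 mm wide, tops 24 mm above the bench. The +y wall bounds the last groove.
- tray_landing (a point): centre of the tray's flat blue landing, on its surface, 24 mm above the bench (level with the ridge tops), axes as the tray. The landing spans 156 mm in x and 68 mm in y, at the tray's -y end, free of pins at the start: room to lower the rake's tines before sweeping across the grooves towards +y.
- tray_far (a point): point at ridge-top height (24 mm) above the centre line of the last groove, at the tray's +y end, 10 mm from the wall. Pins in grooves lie with their tops 2 mm below the ridge tops: tines moved 2 to 4 mm above the ridge tops pass over them, but push pins still on the ridges along until they turn parallel and drop into a free groove.
- rake_grip (a point): centre of the rake's orange upright grip, 84 mm above the tine tips. The grip is 70 mm (x) by 24 mm (y) by 52 mm high, top 110 mm above the tips; take it from above across its 24 mm. Axes: x along the head, z up. The rake is loose, about 0.35 kg, symmetric, and stands by itself on its tines, at first on the mat. Pushing the pins takes only a few N.
- rake: the rake; origin under its centre at the level of the tine tips, axes as its grip. Aluminium head plate 116 (x) by 58 (y) mm, 34 to 44 mm above the tips, over two rows of five round steel tines 8 mm thick, at x = -48, -24, 0, 24, 48 mm and y = -22 and 22 mm.
- mat_top (a point): centre of the top of the red square mat, 160 by 160 mm, 3 mm thick, fixed flat on the bench; the rake's place.
- pin0_center (a point): brass pin (round bar) 120 mm long, 16 mm in diameter, about 0.2 kg, at first lying askew across the ridges, 22 to 34 degrees off the groove direction. Point at its centre, x along its length (either end may be first; it rolls, so its y and z axes mean nothing). Lying on the ridges the centre is 32 mm above the bench; lying in a groove, 14 mm.
- pin1_center (a point): brass pin (round bar) 120 mm long, 16 mm in diameter, about 0.2 kg, at first lying askew across the ridges, 22 to 34 degrees off the groove direction. Point at its centre, x along its length (either end may be first; it rolls, so its y and z axes mean nothing). Lying on the ridges the centre is 32 mm above the bench; lying in a groove, 14 mm.
- pin2_center (a point): brass pin (round bar) 120 mm long, 16 mm in diameter, about 0.2 kg, at first lying askew across the ridges, 22 to 34 degrees off the groove direction. Point at its centre, x along its length (either end may be first; it rolls, so its y and z axes mean nothing). Lying on the ridges the centre is 32 mm above the bench; lying in a groove, 14 mm.
- pin0: the same pin as a body; origin on its skin, half-way along; use the centre point instead.
- pin1: the same pin as a body; origin on its skin, half-way along; use the centre point instead.
- pin2: the same pin as a body; origin on its skin, half-way along; use the centre point instead.
- can: green can, 60 mm across, 110 mm high; origin under its centre. Bystander, not to be disturbed.
- bin: open yellow parts bin, 160 by 110 by 70 mm high; origin under its centre. Bystander, not to be disturbed.
- hammer: hammer lying on the bench beyond the work, about along y; origin under its middle. Bystander, not to be disturbed.
There are look-alikes about, which are no part of the job. Of the things like the rake, leave any that is brown; of the rest the smaller one is meant.

How it is judged (in metres and radians):
On the way, in this order (a step that is already met when the one before it is completed fails the run):
1. the rake has been picked up off its mat (z of rake_grip in the frame of mat_top above 0.1 m), for 0.1 s.
2. all three pins lie in grooves (z of pin0_center in the frame of tray between 0.011 and 0.018 m and angle between the x axis of each of pin0_center, pin1_center, pin2_center and the x axis of tray, either way round below 0.1 rad and z of pin1_center in the frame of tray between 0.011 and 0.018 m and z of pin2_center in the frame of tray between 0.011 and 0.018 m), for 0.2 s.
At the end, for the whole second after the job is handed in: each of the three pins lies in a groove of the tray (centre 11 to 18 mm above the tray's underside, within 0.1 rad of the groove direction), the rake stands upright (within 0.1 rad) on its mat, its middle within 60 mm of the mat's centre, and all is at rest (all of step 2 and horizontal distance between rake_grip and mat_top below 0.06 m and angle between rake_grip's own z axis and vertical below 0.1 rad and z of rake_grip in the frame of mat_top below 0.09 m and linear speed of each of rake, pin0, pin1, pin2 below 0.02 m/s); the robot touches nothing.
It fails at once if the gripper or arm touches a pin (contact force between any of the fingers, the arm and pin0 above 0.5 N or contact force between any of the fingers, the arm and pin1 above 0.5 N or contact force between any of the fingers, the arm and pin2 above 0.5 N).
It fails at once if the can, bin or hammer is moved by more than 20 mm (distance of any of can, bin, hammer from where it was at the start of the episode above 0.02 m).
It also fails if it takes over 54 s, if anything falls off the work surface, if the arm or the gripper's body presses on something with over 40 N, if the wrist force passes 120 N, or if a joint passes its speed limit or range.

## Working session

There is one attempt and no reset: what is moved stays moved. The work goes in short steps, Python scripts to look and compute and a shell command to move; the robot and the scene stay as the last step left them, time stands still between calls to the robot, and variables do not carry over. Pictures are saved under pics/ and viewed, at most 10 in all, crops included, and the job is handed in when it is done.

```bash
ls; mkdir -p pics
python3 - <<'E'
from bench import env
import cv2,numpy as np
o=env.get_obs();print(o['time'],o['ee_pos'],np.round(o['tool_rot'],3),o['width'])
a=env.read_camera("scene");b=env.read_camera("side");cv2.imwrite('pics/scene.png',a);cv2.imwrite('pics/side.png',b)
for n in("scene","side"):
  p=env.camera_params(n);print(n,-p['R'].T@p['t'],np.round(p['R'],2).tolist(),p['mtx'][0,0])
E
```

```text
pics
0.0 [ 0.25218913 -0.5985566   0.23041936] [[ 0.922  0.388 -0.001]
 [ 0.388 -0.922  0.001]
 [-0.    -0.002 -1.   ]] 0.0856644210083123
scene [ 0.99899721 -0.54736043  0.94710949] [[0.78, 0.62, -0.0], [0.49, -0.62, -0.61], [-0.38, 0.47, -0.79]] 378.47561234035277
side [0.12585007 0.86762234 0.70457388] [[-0.89, -0.45, 0.02], [-0.26, 0.47, -0.84], [0.37, -0.76, -0.54]] 373.7249577934863
```

View pics/scene.png

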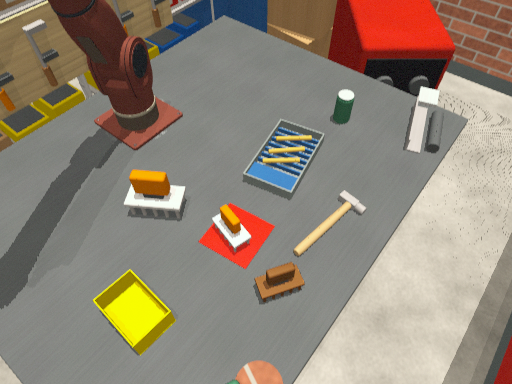

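View pics/side.png

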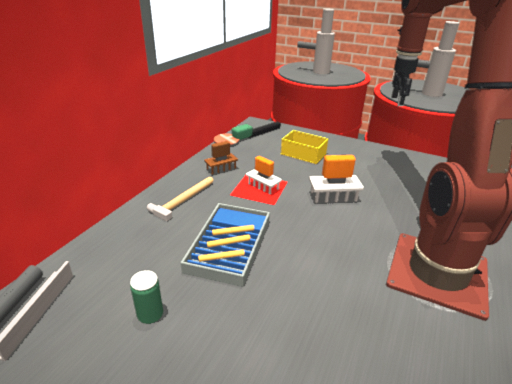

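Candidates in the scene view: the large orange rake at (153,190), the small orange rake on the red mat at (232,225), and the brown one at (280,280). I choose the small one on the mat. The tray is at (285,157), with its landing at the lower-left end near (280,175) and the pins at about (293,138), (288,150) and (282,160).

```bash
cat > h.py <<'E'
import cv2,numpy as np
from bench import env
def ray(p,uv):
    d=p['R'].T@np.linalg.inv(p['mtx'])@np.array([uv[0],uv[1],1.]);return -p['R'].T@p['t'],d/np.linalg.norm(d)
def onz(p,uv,z):
    c,d=ray(p,uv);return c+d*(z-c[2])/d[2]
def tri(p,a,q,b):
    c,d=ray(p,a);e,f=ray(q,b);s=np.linalg.lstsq(np.c_[d,-f],e-c,rcond=None)[0]
    return (c+s[0]*d+e+s[1]*f)/2,np.linalg.norm(c+s[0]*d-e-s[1]*f)
def hsv(im,lo,hi): return cv2.inRange(cv2.cvtColor(im,cv2.COLOR_BGR2HSV),np.array(lo),np.array(hi))
def blobs(m,amin=15):
    cs,_=cv2.findContours(m,cv2.RETR_EXTERNAL,cv2.CHAIN_APPROX_NONE)
    return sorted([c for c in cs if cv2.contourArea(c)>amin],key=cv2.contourArea,reverse=True)
def cen(c):
    M=cv2.moments(c);return np.array([M['m10']/M['m00'],M['m01']/M['m00']])
def wpts(p,c,z): return np.array([onz(p,u,z)[:2] for u in c.reshape(-1,2)])
def rect(p,c,z):
    w=(wpts(p,c,z)*1000).astype(np.float32);return np.round(cv2.minAreaRect(w)[0],1),np.round(cv2.minAreaRect(w)[1],1),round(cv2.minAreaRect(w)[2],1)
E
python3 - <<'E'
from h import *
ims={n:cv2.imread(f'pics/{n}.png') for n in('scene','side')};P={n:env.camera_params(n) for n in ims}
roi={'scene':(190,300,100,280),'side':(180,300,140,290)}
for n,im in ims.items():
    p=P[n];x0,x1,y0,y1=roi[n];k=np.zeros(im.shape[:2],np.uint8);k[y0:y1,x0:x1]=255
    if n=='scene':k[100:280,190:330]=255
    print(n)
    for nm,lo,hi,z in(('red',(0,200,120),(4,255,255),.003),('red2',(175,200,120),(180,255,255),.003),('orange',(9,200,120),(19,255,255),.09),('brass',(19,80,120),(32,255,255),.032),('blue',(100,120,60),(120,255,255),.024)):
        for c in blobs(hsv(im,lo,hi)&k)[:5]: print(nm,cv2.contourArea(c),np.round(cen(c),1),*rect(p,c,z))
E
```

```text
scene
red 1580.0 [239.2 238.1] [ 602.5 -150. ] [157.1 157.3] 6.7
orange 150.0 [230.4 222.6] [ 593.3 -161.6] [36.9 91.6] 73.6
brass 329.0 [312.6 236.2] [786.6 -31.8] [150.4  24.8] 82.5
brass 137.0 [280.4 159.8] [546.8 135.8] [119.9  21.6] 38.3
brass 133.0 [229.4 214.1] [ 555.3 -125.4] [22.6 72. ] 75.4
brass 127.5 [286.1 149.4] [535.3 182.7] [120.9  21.4] 43.8
brass 116.5 [294.  137.5] [522.8 243.3] [120.5  21. ] 41.1
blue 571.0 [271.9 175.4] [559.6  71.5] [151.5  53.4] 11.1
blue 75.0 [285.6 168.7] [573.5 120.2] [101.7  16.5] 11.4
blue 52.5 [305.1 144.1] [559.8 248.8] [77.  18.7] 11.2
blue 43.0 [285.6 131.3] [485.5 259.7] [74.2 18.2] 12.3
blue 40.0 [294.9 165.5] [590.8 149.4] [59.  15.9] 14.1
side
red 520.5 [256.7 192.1] [ 598.3 -145.6] [150.3 147.8] 6.8
red 350.5 [190.7 147.6] [ 964.5 -276.5] [139.8 212.2] 29.7
orange 170.5 [264.  167.1] [ 586.9 -154.7] [ 55.5 118.2] 26.5
brass 297.0 [290.4 148.3] [ 604.2 -438.1] [ 76.5 176.5] 21.0
brass 174.5 [220.8 254.5] [522.4 240.2] [119.6  19.9] 40.8
brass 155.5 [228.3 239.9] [534.5 179.2] [121.3  20.2] 43.9
brass 129.0 [231.9 229.3] [548.1 131.8] [118.9  20.7] 40.1
brass 37.0 [264.2 159.7] [ 653.4 -298.4] [22.4 73.5] 74.9
blue 1518.5 [231.9 228.3] [549.4 137.3] [150.7 213.1] 11.9
blue 114.5 [228.2 263.4] [499.4 253. ] [94.3 19.1] 12.6
blue 47.5 [212.  265.8] [520.4 278.3] [145.1   8.1] 11.4
blue 44.0 [239.2 258.8] [480.6 224.4] [45.2 17. ] 13.7
blue 20.0 [193.7 255.7] [587.8 269.8] [15.8 20.8] 34.1
```

Run:
```python
import cv2
a=cv2.imread('pics/scene.png')[110:280,190:340];cv2.imwrite('pics/c.png',cv2.resize(a,None,fx=3.5,fy=3.5,interpolation=cv2.INTER_CUBIC))
```

```text
(no output)
```

View pics/c.png

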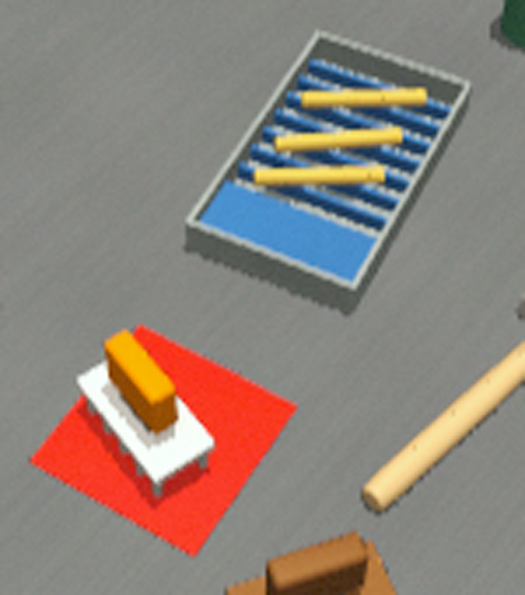

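The crop confirms it: the small orange rake stands on the red mat, and the blue landing is the tray end nearest the mat, with three askew pins beyond it. Next I work out positions and the first move.

```bash
cat >> h.py <<'E'
def togo(xy,z=None,yaw=None):
    "shift in the tool's axes, and turn about tool z, to bring TCP to xy(,z) and tool x to yaw(mod 180)"
    o=env.get_obs();R=o['tool_rot'];t=np.array([*xy,o['ee_pos'][2] if z is None else z])
    y=np.degrees(np.arctan2(R[1,0],R[0,0]));print('t',round(o['time'],2),'tcp',np.round(o['ee_pos'],4),'yaw',round(y,2),'tilt',np.round(R[:,2],4),'w',round(o['width'],4),'F',np.round(o['force'],1))
    print('shift tool mm',np.round(R.T@(t-o['ee_pos'])*1000,1),'turn z',None if yaw is None else round(-((yaw-y+90)%180-90),2))
E
python3 - <<'E'
from h import *
ims={n:cv2.imread(f'pics/{n}.png') for n in('scene','side')};P={n:env.camera_params(n) for n in ims}
p,q=P['scene'],P['side']
a,b=(229.4,214.1),(264.2,159.7)
print(tri(p,a,q,b),onz(p,a,.113),onz(q,b,.113))
for n,im in ims.items():
    k=np.zeros(im.shape[:2],np.uint8)
    if n=='scene':k[190:250,200:260]=255
    else:k[145:190,240:290]=255
    for c in blobs(hsv(im,(19,80,120),(32,255,255))&k):print(n,cen(c),rect(P[n],c,.113))
    m=hsv(im,(0,0,100),(180,45,215))
togo((.58,-.14),.23,-14.6)
E
```

```text
(array([ 0.59245067, -0.16235677,  0.10987587]), np.float64(0.0023745544897195475)) [ 0.59508048 -0.16331316  0.113     ] [ 0.58916638 -0.1579067   0.113     ]
scene [229.36716792 214.09649123] (array([ 594.6, -162.7]), array([20.6, 65.6]), 75.4)
side [285.08588957 150.08793456] (array([ 557.1, -259.2]), array([31.5, 89. ]), 22.3)
side [264.18918919 159.68918919] (array([ 589.9, -158. ]), array([19.7, 64.6]), 74.9)
t 0.1 tcp [ 0.2522 -0.5986  0.2305] yaw 22.85 tilt [-6.0e-04  1.3e-03 -1.0e+00] w 0.0855 F [-0.4 -0.1 -0.1]
shift tool mm [ 480.1 -295.4    0.9] turn z 37.45
```

```bash
R='' ; python3 -m jog '{"linear":[[0.04,-0.0245,0],[0.04,-0.0245,0],[0.04,-0.0245,0],[0.04,-0.0245,0]],"delta_rot":[[0,0,0],[0,0,0],[0,0,0],[0,0,0]],"jaw":[-1,-1,-1,-1]}' && python3 -m jog '{"linear":[[0.04,-0.0245,0],[0.04,-0.0245,0],[0.04,-0.0245,0],[0.04,-0.0245,0]],"delta_rot":[[0,0,0],[0,0,0],[0,0,0],[0,0,0]],"jaw":[-1,-1,-1,-1]}' && python3 -m jog '{"linear":[[0.04,-0.0245,0],[0.04,-0.0245,0],[0.04,-0.0245,0],[0.04,-0.0245,0]],"delta_rot":[[0,0,0],[0,0,0],[0,0,0],[0,0,0]],"jaw":[-1,-1,-1,-1]}' && python3 -m jog '{"linear":[[0,0,0],[0,0,0],[0,0,0],[0,0,0],[0,0,0]],"delta_rot":[[0,0,7.5],[0,0,7.5],[0,0,7.5],[0,0,7.5],[0,0,7.5]],"jaw":[-1,-1,-1,-1,-1]}' && python3 -m jog '{"linear":[[0,0,0],[0,0,0]],"delta_rot":[[0,0,0],[0,0,0]],"jaw":[-1,-1]}'
python3 - <<'E'
from h import *
p=env.camera_params('wrist');im=env.read_camera('wrist');cv2.imwrite('pics/w1.png',im)
print(-p['R'].T@p['t'])
for lo,hi in(((9,180,90),(18,255,255)),((19,80,120),(32,255,255)),((9,150,90),(30,255,255))):
    for c in blobs(hsv(im,lo,hi),80)[:3]:print(lo,np.round(cen(c)),cv2.contourArea(c),rect(p,c,.113))
togo((.592,-.16),.2,-14.8)
E
```

```text
time: 0.5
ee_pos: [0.3624, -0.4448, 0.231]
tool_rot: [[0.922, 0.388, -0.0], [0.388, -0.922, 0.0], [-0.0, -0.001, -1.0]]
force: [0.4, -0.2, 0.3]
width: 0.0854
grip_force: 0.0
time: 0.9
ee_pos: [0.4718, -0.2923, 0.2312]
tool_rot: [[0.922, 0.388, -0.0], [0.388, -0.922, 0.0], [-0.0, -0.0, -1.0]]
force: [-0.4, -0.7, -0.7]
width: 0.0852
grip_force: 0.0
time: 1.3
ee_pos: [0.5812, -0.14, 0.2311]
tool_rot: [[0.922, 0.388, -0.0], [0.388, -0.922, 0.0], [-0.0, -0.0, -1.0]]
force: [0.6, -0.5, -0.9]
width: 0.0854
grip_force: 0.0
time: 1.8
ee_pos: [0.5803, -0.1416, 0.2308]
tool_rot: [[0.966, -0.258, -0.001], [-0.258, -0.966, 0.0], [-0.001, 0.0, -1.0]]
force: [0.3, 0.3, -0.2]
width: 0.0858
grip_force: 0.0
time: 2.0
ee_pos: [0.5804, -0.1416, 0.231]
tool_rot: [[0.968, -0.249, -0.001], [-0.249, -0.968, 0.0], [-0.001, 0.0, -1.0]]
force: [0.4, -0.6, -0.1]
width: 0.0853
grip_force: 0.0
[ 0.65288894 -0.15850667  0.37402268]
(9, 180, 90) [280. 157.] 2383.0 (array([ 594.9, -160.8]), array([23. , 70.9]), 75.4)
(9, 180, 90) [362. 338.] 395.0 (array([ 408.9, -193.3]), array([16. , 38.2]), 47.9)
(19, 80, 120) [ 33. 252.] 901.5 (array([565.1,  61.8]), array([73.5, 14. ]), 40.0)
(19, 80, 120) [281. 135.] 606.0 (array([ 611.9, -165.5]), array([18.2, 24.9]), 74.1)
(19, 80, 120) [ 19. 281.] 495.0 (array([544.6,  87.6]), array([42.4, 13.9]), 43.0)
(9, 150, 90) [280. 157.] 2423.0 (array([ 594.9, -161. ]), array([23.4, 70.9]), 75.6)
(9, 150, 90) [ 35. 253.] 1098.0 (array([565.5,  61.2]), array([75.1, 15.4]), 40.4)
(9, 150, 90) [ 21. 280.] 652.0 (array([545.2,  86.9]), array([43.7, 15.8]), 43.0)
t 2.05 tcp [ 0.5804 -0.1416  0.2311] yaw -14.44 tilt [-4.e-04  1.e-04 -1.e+00] w 0.0852 F [-0.1  0.6 -0.2]
shift tool mm [15.8 14.9 31.1] turn z 0.36
```

View pics/w1.png

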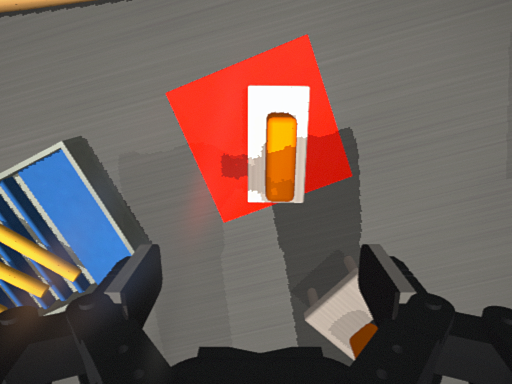

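The wrist view shows the grip at (280,157), 71 x 23 mm as expected and centred at about (0.594,-0.161). I move over it, descend and grasp.

```bash
python3 -m jog '{"linear":[[0.018,0.0154,0],[0,0,0.03],[0,0,0.04],[0,0,0.04]],"delta_rot":[[0,0,0],[0,0,0],[0,0,0],[0,0,0]],"jaw":[-1,-1,-1,-1]}' && python3 -m jog '{"linear":[[0,0,0.03],[0,0,0.023],[0,0,0]],"delta_rot":[[0,0,0],[0,0,0],[0,0,0]],"jaw":[-1,-1,-1]}' && python3 -m jog '{"linear":[[0,0,0],[0,0,0],[0,0,0],[0,0,0],[0,0,0]],"delta_rot":[[0,0,0],[0,0,0],[0,0,0],[0,0,0],[0,0,0]],"jaw":[1,1,1,1,1]}' 60 && python3 -m jog '{"linear":[[0,0,0],[0,0,0],[0,0,0]],"delta_rot":[[0,0,0],[0,0,0],[0,0,0]],"jaw":[1,1,1]}'
```

```text
time: 2.45
ee_pos: [0.5943, -0.1613, 0.1204]
tool_rot: [[0.968, -0.25, 0.001], [-0.25, -0.968, -0.0], [0.001, -0.0, -1.0]]
force: [0.5, -0.0, -1.0]
width: 0.0855
grip_force: 0.0
time: 2.75
ee_pos: [0.5916, -0.1606, 0.0647]
tool_rot: [[0.968, -0.251, -0.006], [-0.251, -0.968, 0.002], [-0.006, -0.0, -1.0]]
force: [-0.7, -0.5, 0.4]
width: 0.0853
grip_force: 0.0
time: 3.25
ee_pos: [0.5947, -0.1612, 0.0694]
tool_rot: [[0.967, -0.253, 0.002], [-0.253, -0.967, -0.0], [0.002, -0.0, -1.0]]
force: [-0.9, 1.0, 4.2]
width: 0.0232
grip_force: 61.2
time: 3.55
ee_pos: [0.5947, -0.1613, 0.0693]
tool_rot: [[0.967, -0.253, 0.001], [-0.253, -0.967, -0.0], [0.001, -0.0, -1.0]]
force: [-1.1, -0.3, 5.4]
width: 0.0235
grip_force: 61.4
```

Grasped with a 23.5 mm opening. I lift the rake and measure the tray rim from the saved pictures.

```bash
python3 -m jog '{"linear":[[0,0,-0.02],[0,0,-0.03],[0,0,-0.03],[0,0,-0.02],[0,0,0]],"delta_rot":[[0,0,0],[0,0,0],[0,0,0],[0,0,0],[0,0,0]],"jaw":[1,1,1,1,1]}'
python3 - <<'E'
from h import *
vis=[]
for n,(x0,x1,y0,y1) in {'scene':(235,335,112,200),'side':(178,282,195,290)}.items():
    im=cv2.imread(f'pics/{n}.png');p=env.camera_params(n);k=np.zeros(im.shape[:2],np.uint8);k[y0:y1,x0:x1]=255
    m=hsv(im,(0,0,125),(180,60,255))&k
    c=blobs(cv2.morphologyEx(m,cv2.MORPH_CLOSE,np.ones((3,3))),30)
    for d in c[:3]:print(n,cv2.contourArea(d),rect(p,d,.038),cv2.boundingRect(d))
    m2=hsv(im,(100,120,60),(120,255,255))&k
    print('blue all',rect(p,cv2.findNonZero(m2),.024))
    v=im.copy();v[m>0]=(0,0,255);vis.append(cv2.resize(v[y0:y1,x0:x1],(400,400)))
cv2.imwrite('pics/v.png',np.hstack(vis))
E
```

```text
time: 4.05
ee_pos: [0.5954, -0.1613, 0.171]
tool_rot: [[0.967, -0.253, 0.004], [-0.253, -0.968, -0.001], [0.004, -0.0, -1.0]]
force: [0.3, -0.3, -4.6]
width: 0.0234
grip_force: 60.5
scene 8108.5 (array([542. , 169.9]), array([346.4, 383.2]), 38.2) (235, 112, 100, 88)
blue all (array([541.7, 160.4]), array([151.4, 235.4]), 11.4)
side 9262.0 (array([541.5, 162.8]), array([324.3, 404.6]), 28.1) (178, 195, 104, 95)
blue all (array([545.8, 157.9]), array([150.7, 254.2]), 11.4)
```

View pics/v.png

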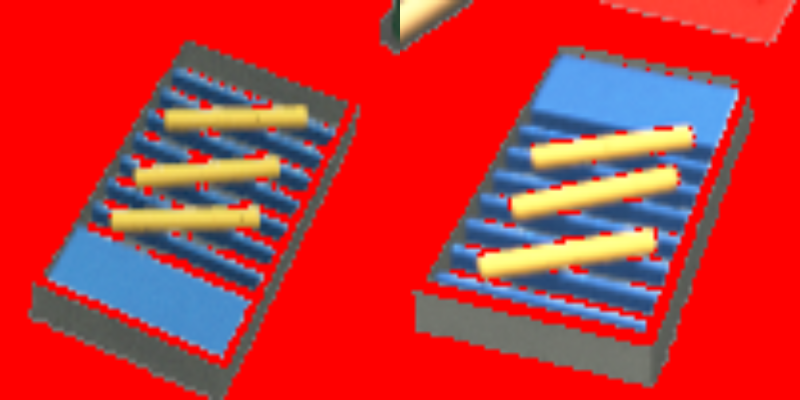

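```bash
python3 -m jog '{"linear":[[-0.0145,-0.0345,0],[-0.0145,-0.0345,0],[-0.0145,-0.0345,0]],"delta_rot":[[0,0,0],[0,0,0],[0,0,0]],"jaw":[1,1,1]}' && python3 -m jog '{"linear":[[-0.0145,-0.0345,0],[-0.0145,-0.0345,0],[-0.0145,-0.0345,0]],"delta_rot":[[0,0,0],[0,0,0],[0,0,0]],"jaw":[1,1,1]}' && python3 -m jog '{"linear":[[0,0,0],[0,0,0],[0,0,0],[0,0,0],[0,0,0]],"delta_rot":[[0,0,-6.5],[0,0,-6.5],[0,0,-6.5],[0,0,-6.5],[0,0,0]],"jaw":[1,1,1,1,1]}'
python3 - <<'E'
from h import *
p=env.camera_params('wrist');im=env.read_camera('wrist');cv2.imwrite('pics/w2.png',im)
for c in blobs(hsv(im,(19,80,100),(32,255,255)),80)[:4]:print(np.round(cen(c)),cv2.contourArea(c),rect(p,c,.032))
m=hsv(im,(100,120,60),(120,255,255))
for c in blobs(m,200)[:8]:print('blue',np.round(cen(c)),cv2.contourArea(c),rect(p,c,.024))
togo((.5633,.0614),.0933,11.4)
E
```

```text
time: 4.35
ee_pos: [0.5768, -0.0488, 0.1661]
tool_rot: [[0.967, -0.254, -0.003], [-0.254, -0.967, 0.0], [-0.003, 0.0, -1.0]]
force: [0.5, 0.3, -3.6]
width: 0.0233
grip_force: 60.5
time: 4.65
ee_pos: [0.5608, 0.0624, 0.1663]
tool_rot: [[0.967, -0.253, -0.003], [-0.253, -0.968, -0.0], [-0.003, 0.001, -1.0]]
force: [1.0, 0.5, -3.4]
width: 0.0231
grip_force: 60.6
time: 5.15
ee_pos: [0.5612, 0.061, 0.1664]
tool_rot: [[0.98, 0.199, -0.003], [0.199, -0.98, -0.0], [-0.003, -0.001, -1.0]]
force: [0.6, 0.5, -3.9]
width: 0.0234
grip_force: 60.6
[110. 174.] 2488.5 (array([534.2, 184. ]), array([122.6,  18.3]), 44.5)
[ 39. 177.] 2429.0 (array([520.8, 243.7]), array([120.1,  19.4]), 40.0)
[165. 167.] 2137.0 (array([546.2, 135.8]), array([122.4,  17. ]), 39.6)
blue [252. 101.] 3554.5 (array([620.5,  80. ]), array([35.2, 67.5]), 11.5)
blue [ 23. 205.] 1426.5 (array([494.2, 265.1]), array([97.7, 16.7]), 11.2)
blue [ 35. 123.] 1072.0 (array([562.6, 253.5]), array([79.3, 15.3]), 11.6)
blue [125. 122.] 740.0 (array([568.2, 177.5]), array([98.7, 11.1]), 11.5)
blue [ 94. 111.] 696.0 (array([582.6, 206.3]), array([58.9, 12.5]), 11.3)
blue [ 72. 166.] 695.0 (array([535.1, 222.2]), array([67. , 13.8]), 11.0)
blue [186. 127.] 685.5 (array([583.7, 129.3]), array([87.6,  8.2]), 11.2)
blue [155. 107.] 550.0 (array([596.1, 157.5]), array([52.1,  9.5]), 11.8)
t 5.2 tcp [0.5614 0.061  0.1667] yaw 11.21 tilt [-0.0024 -0.     -1.    ] w 0.0235 F [ 0.4  0.8 -4.4]
shift tool mm [ 2.1 -0.  73.4] turn z -0.19
```

View pics/w2.png

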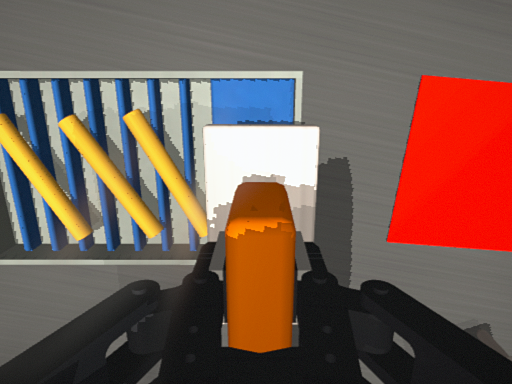

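The wrist view shows the landing clear of pins. The pins are at (165,167), (110,174) and (39,177), and the rake is square with the grooves. I lower onto the landing and probe the height by feel.

```bash
python3 -m jog '{"linear":[[0.002,-0.003,0],[0,0,0.025],[0,0,0.025],[0,0,0.02],[0,0,0]],"delta_rot":[[0,0,0],[0,0,0],[0,0,0],[0,0,0],[0,0,0]],"jaw":[1,1,1,1,1]}' && python3 -m jog '{"linear":[[0,0,0.0015],[0,0,0.0015],[0,0,0]],"delta_rot":[[0,0,0],[0,0,0],[0,0,0]],"jaw":[1,1,1]}'&& python3 -m jog '{"linear":[[0,0,0.001],[0,0,0]],"delta_rot":[[0,0,0],[0,0,0]],"jaw":[1,1]}'&& python3 -m jog '{"linear":[[0,0,0.001],[0,0,0]],"delta_rot":[[0,0,0],[0,0,0]],"jaw":[1,1]}'
```

```text
time: 5.7
ee_pos: [0.5615, 0.0644, 0.0952]
tool_rot: [[0.981, 0.195, -0.005], [0.195, -0.981, -0.0], [-0.005, -0.001, -1.0]]
force: [0.1, -0.6, -4.2]
width: 0.0232
grip_force: 60.3
time: 6.0
ee_pos: [0.5643, 0.0647, 0.0963]
tool_rot: [[0.981, 0.196, 0.002], [0.196, -0.981, 0.0], [0.002, 0.0, -1.0]]
force: [0.1, -0.3, -4.4]
width: 0.0235
grip_force: 60.3
time: 6.2
ee_pos: [0.5639, 0.0645, 0.0947]
tool_rot: [[0.981, 0.197, 0.001], [0.197, -0.981, 0.0], [0.001, 0.0, -1.0]]
force: [-0.0, -0.5, -3.4]
width: 0.0233
grip_force: 60.4
time: 6.4
ee_pos: [0.5636, 0.0644, 0.0933]
tool_rot: [[0.98, 0.197, -0.0], [0.197, -0.98, 0.0], [-0.0, -0.0, -1.0]]
force: [0.1, -0.2, -3.4]
width: 0.0233
grip_force: 60.4
```

```bash
for i in 1; do python3 -m jog '{"linear":[[0,0,0.001],[0,0,0]],"delta_rot":[[0,0,0],[0,0,0]],"jaw":[1,1]}'; done | egrep 'ee_pos|force'; python3 -m jog '{"linear":[[0,0,0.001],[0,0,0]],"delta_rot":[[0,0,0],[0,0,0]],"jaw":[1,1]}'| egrep 'ee_pos|force';python3 -m jog '{"linear":[[0,0,0.001],[0,0,0]],"delta_rot":[[0,0,0],[0,0,0]],"jaw":[1,1]}'| egrep 'ee_pos|force'
```

```text
ee_pos: [0.5636, 0.0644, 0.0922]
force: [-0.2, 0.2, -5.3]
grip_force: 60.4
ee_pos: [0.5636, 0.0645, 0.0912]
force: [0.3, -0.4, -4.0]
grip_force: 60.4
ee_pos: [0.5638, 0.0645, 0.0905]
force: [-1.2, -1.1, -1.3]
grip_force: 60.8
```

Contact is at TCP z of about 0.0907, so I raise to about 0.0935 and start sweeping (tool -y).

```bash
J(){ egrep 'time|ee_pos|^force'; }; python3 -m jog '{"linear":[[0,0,-0.003],[0,-0.004,0],[0,-0.004,0],[0,-0.004,0],[0,-0.004,0]],"delta_rot":[[0,0,0],[0,0,0],[0,0,0],[0,0,0],[0,0,0]],"jaw":[1,1,1,1,1]}'|J; python3 -m jog '{"linear":[[0,-0.004,0],[0,-0.004,0],[0,-0.004,0],[0,-0.004,0],[0,-0.004,0]],"delta_rot":[[0,0,0],[0,0,0],[0,0,0],[0,0,0],[0,0,0]],"jaw":[1,1,1,1,1]}'|J;  python3 -m jog '{"linear":[[0,-0.004,0],[0,-0.004,0],[0,-0.004,0],[0,-0.004,0],[0,-0.004,0]],"delta_rot":[[0,0,0],[0,0,0],[0,0,0],[0,0,0],[0,0,0]],"jaw":[1,1,1,1,1]}'|J
python3 - <<'E'
from h import *
c0=np.array([.5421,.1672])
def st():
    im=env.read_camera('side');p=env.camera_params('side');k=np.zeros(im.shape[:2],np.uint8);k[195:290,178:282]=255
    cv2.imwrite('pics/s1.png',im)
    for c in blobs(hsv(im,(19,80,100),(32,255,255))&k,20):print(np.round(cen(c)),cv2.contourArea(c),rect(p,c,.032),rect(p,c,.014))
st();togo((.5225,.2649),.0935,11.4)
im=cv2.imread('pics/s1.png');cv2.imwrite('pics/s1c.png',cv2.resize(im[180:300,165:325],(800,600),interpolation=cv2.INTER_CUBIC))
E
```

```text
time: 7.5
ee_pos: [0.5603, 0.0807, 0.0933]
force: [0.6, -0.5, -4.2]
time: 8.0
ee_pos: [0.5565, 0.1001, 0.0933]
force: [0.5, -0.1, -3.3]
time: 8.5
ee_pos: [0.5525, 0.1196, 0.0933]
force: [-1.5, -0.2, -3.8]
[232. 239.] 301.5 (array([526.3, 177.5]), array([118.8,  77.5]), 17.2) (array([537., 159.]), array([122. ,  79.5]), 17.2)
[221. 255.] 174.5 (array([522.2, 239.8]), array([120.5,  19.1]), 40.2) (array([532.8, 223. ]), array([123.7,  19.6]), 40.2)
t 8.55 tcp [0.5524 0.1206 0.0934] yaw 11.39 tilt [-0.e+00  6.e-04 -1.e+00] w 0.0235 F [-0.3  1.2 -4.3]
shift tool mm [  -0.8 -147.4   -0. ] turn z -0.01
```

View pics/s1c.png

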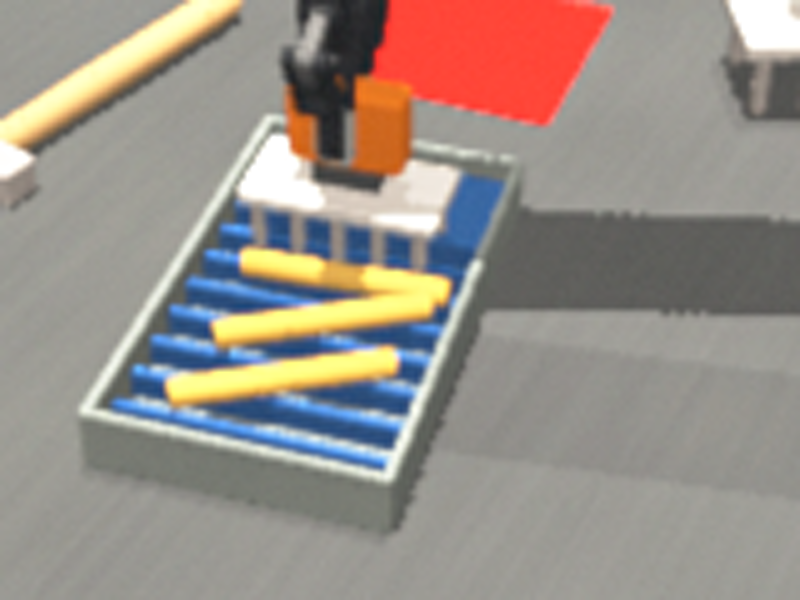

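The first pin has turned nearly parallel ahead of the tines, at crop (340,275), with its end near the second pin. I continue.

```bash
cat >> h.py <<'E'
TC=np.array([.5421,.1672]);YA=np.radians(11.4)
def st(name,cam='side'):
    im=env.read_camera(cam);p=env.camera_params(cam);cv2.imwrite(f'pics/{name}.png',im)
    k=np.zeros(im.shape[:2],np.uint8)
    if cam=='side':k[195:290,178:282]=255
    elif cam=='scene':k[112:200,235:335]=255
    else:k[:]=255
    for c in blobs(hsv(im,(19,80,100),(32,255,255))&k,20):
        for z in(.032,.014):
            r,s,a=rect(p,c,z);d=r/1000-TC
            print(cam,z,np.round(cen(c)),s,'ang',round((a if s[0]>s[1] else a-90)-11.4,1),'tray x,y',np.round([1000*(d[0]*np.cos(YA)+d[1]*np.sin(YA)),1000*(-d[0]*np.sin(YA)+d[1]*np.cos(YA))],1))
    im=im[180:300,165:325] if cam=='side' else im[105:210,230:340] if cam=='scene' else im
    if cam!='wrist':im=cv2.resize(im,(800,600),interpolation=cv2.INTER_CUBIC)
    cv2.imwrite(f'pics/{name}c.png',im)
E
J(){ egrep 'time|ee_pos|^force'; }; python3 -m jog '{"linear":[[0,-0.004,0],[0,-0.004,0],[0,-0.004,0],[0,-0.004,0],[0,-0.004,0]],"delta_rot":[[0,0,0],[0,0,0],[0,0,0],[0,0,0],[0,0,0]],"jaw":[1,1,1,1,1]}'|J;  python3 -m jog '{"linear":[[0,-0.004,0],[0,-0.004,0],[0,-0.004,0],[0,-0.004,0],[0,-0.004,0]],"delta_rot":[[0,0,0],[0,0,0],[0,0,0],[0,0,0],[0,0,0]],"jaw":[1,1,1,1,1]}'|J
python3 - <<'E'
from h import *
st('s2');togo((.5225,.2649),.0935,11.4)
E
```

```text
time: 9.05
ee_pos: [0.5486, 0.1394, 0.0934]
force: [-0.4, 0.3, -3.4]
time: 9.55
ee_pos: [0.5447, 0.1589, 0.0933]
force: [-0.6, 0.2, -4.5]
side 0.032 [226. 250.] [149.6  61.8] ang 28.8 tray x,y [-7.6 49.4]
side 0.014 [226. 250.] [153.6  63.5] ang 28.8 tray x,y [-0.7 30.1]
t 9.6 tcp [0.5445 0.1598 0.0934] yaw 11.39 tilt [-0.e+00  5.e-04 -1.e+00] w 0.0233 F [-0.3  1.  -3.2]
shift tool mm [-8.000e-01 -1.074e+02 -1.000e-01] turn z -0.01
```

View pics/s2c.png

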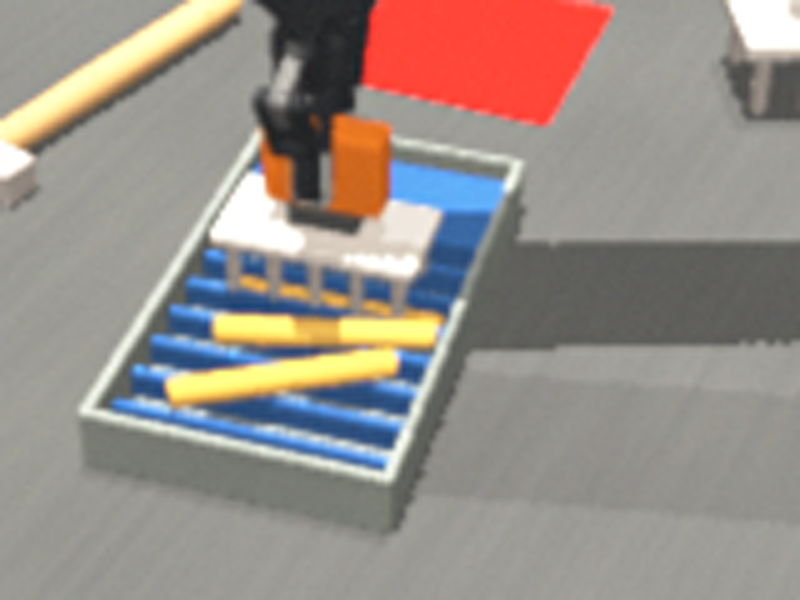

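The first pin has dropped into a groove under the front tines, and the second, at crop (325,330), is turning parallel. I continue.

```bash
J(){ egrep 'time|ee_pos|^force'; }; python3 -m jog '{"linear":[[0,-0.004,0],[0,-0.004,0],[0,-0.004,0],[0,-0.004,0],[0,-0.004,0]],"delta_rot":[[0,0,0],[0,0,0],[0,0,0],[0,0,0],[0,0,0]],"jaw":[1,1,1,1,1]}'|J;  python3 -m jog '{"linear":[[0,-0.004,0],[0,-0.004,0],[0,-0.004,0],[0,-0.004,0],[0,-0.004,0]],"delta_rot":[[0,0,0],[0,0,0],[0,0,0],[0,0,0],[0,0,0]],"jaw":[1,1,1,1,1]}'|J;python3 -m jog '{"linear":[[0,-0.004,0],[0,-0.004,0],[0,-0.004,0],[0,-0.004,0]],"delta_rot":[[0,0,0],[0,0,0],[0,0,0],[0,0,0]],"jaw":[1,1,1,1]}'|J
python3 - <<'E'
from h import *
st('s3');togo((.5225,.2649),.0935,11.4)
E
```

```text
time: 10.1
ee_pos: [0.5407, 0.1786, 0.0933]
force: [0.9, 0.2, -4.5]
time: 10.6
ee_pos: [0.5369, 0.1981, 0.0934]
force: [0.7, -0.6, -3.7]
time: 11.0
ee_pos: [0.5336, 0.2138, 0.0933]
force: [0.3, 0.5, -4.3]
side 0.032 [222. 258.] [130.4  26.4] ang 16.9 tray x,y [-15.  88.]
side 0.014 [222. 258.] [133.9  27.1] ang 16.9 tray x,y [-8.3 69.8]
t 11.05 tcp [0.5334 0.2147 0.0934] yaw 11.39 tilt [-1.e-04  6.e-04 -1.e+00] w 0.0234 F [-0.1  0.1 -3.9]
shift tool mm [ -0.8 -51.4  -0.1] turn z -0.01
```

View pics/s3c.png

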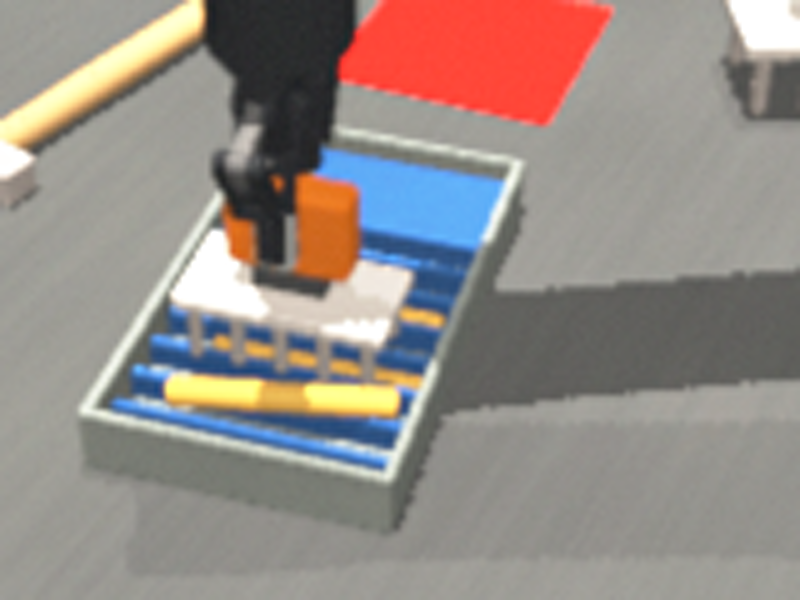

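The second pin is also in a groove, at crop (320,360), and the third is turning at (280,395). Another 44 mm forward with a force check.

```bash
J(){ egrep 'time|ee_pos|^force'; }; python3 -m jog '{"linear":[[0,-0.004,0],[0,-0.004,0],[0,-0.004,0],[0,-0.004,0],[0,-0.004,0]],"delta_rot":[[0,0,0],[0,0,0],[0,0,0],[0,0,0],[0,0,0]],"jaw":[1,1,1,1,1]}'|J;  python3 -m jog '{"linear":[[0,-0.004,0],[0,-0.004,0],[0,-0.004,0],[0,-0.004,0],[0,-0.004,0]],"delta_rot":[[0,0,0],[0,0,0],[0,0,0],[0,0,0],[0,0,0]],"jaw":[1,1,1,1,1]}'|J;python3 -m jog '{"linear":[[0,-0.002,0],[0,-0.002,0],[0,0,0]],"delta_rot":[[0,0,0],[0,0,0],[0,0,0]],"jaw":[1,1,1]}'|J
python3 - <<'E'
from h import *
st('s4');togo((.5225,.2649),.0935,11.4)
E
```

```text
time: 11.55
ee_pos: [0.5297, 0.2335, 0.0933]
force: [0.4, -0.1, -3.8]
time: 12.05
ee_pos: [0.5258, 0.2531, 0.0934]
force: [0.4, 0.1, -3.9]
time: 12.35
ee_pos: [0.525, 0.257, 0.0934]
force: [-0.3, 0.5, -3.1]
side 0.032 [240. 241.] [61.5 10.5] ang -0.1 tray x,y [-41.1   8.8]
side 0.014 [240. 241.] [63.2 10.8] ang -0.1 tray x,y [-35.  -11.5]
t 12.4 tcp [0.5251 0.2567 0.0933] yaw 11.35 tilt [-0.  0. -1.] w 0.0234 F [-0.6 -0.  -3.9]
shift tool mm [-0.9 -8.5 -0.2] turn z -0.05
```

View pics/s4c.png

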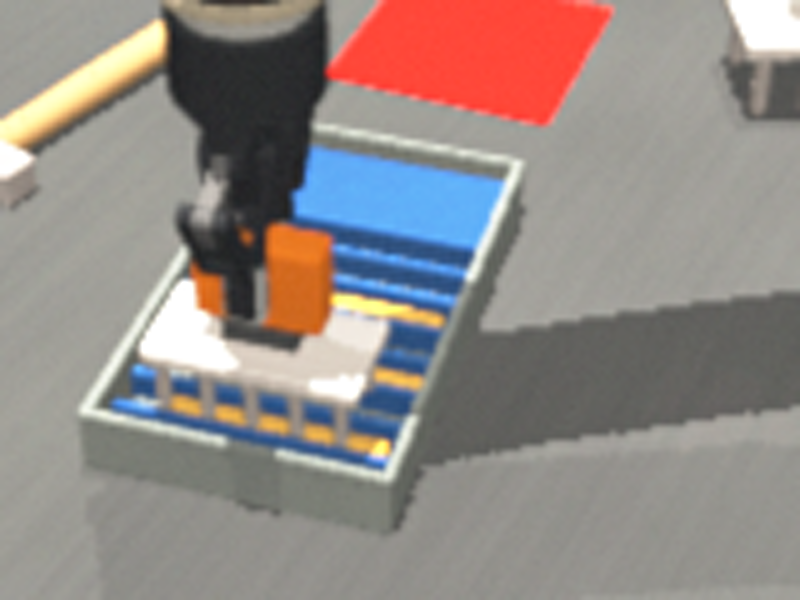

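The third pin appears to be in a groove, at crop (270,430). I lift and travel to above the mat, then check the pins before placing.

```bash
J(){ egrep 'time|ee_pos|^force'; }; python3 -m jog '{"linear":[[0,0,-0.02],[0,0,-0.04],[0,0,-0.03],[0,0.02,0],[0,0.04,0]],"delta_rot":[[0,0,0],[0,0,0],[0,0,0],[0,0,0],[0,0,0]],"jaw":[1,1,1,1,1]}'|J;  python3 -m jog '{"linear":[[0,0.045,0],[0,0.045,0],[0,0.045,0],[0,0.045,0],[0,0.045,0]],"delta_rot":[[0,0,0],[0,0,0],[0,0,0],[0,0,0],[0,0,0]],"jaw":[1,1,1,1,1]}'|J;python3 -m jog '{"linear":[[-0.003,0.045,0],[-0.003,0.045,0],[0,0.037,0],[0,0,0]],"delta_rot":[[0,0,0],[0,0,0],[0,0,0],[0,0,0]],"jaw":[1,1,1,1]}'|J
python3 - <<'E'
from h import *
st('s5');st('s6','scene');togo((.600,-.148),.0693,11.4)
E
```

```text
time: 12.9
ee_pos: [0.5365, 0.201, 0.1849]
force: [0.1, -1.2, -4.8]
time: 13.4
ee_pos: [0.5812, -0.0249, 0.1835]
force: [0.9, 0.8, -3.8]
time: 13.8
ee_pos: [0.5996, -0.1566, 0.1828]
force: [0.5, -0.7, -4.1]
side 0.032 [220. 264.] [119.2  10.8] ang 0.2 tray x,y [-15.  110.4]
side 0.014 [220. 264.] [122.4  11.1] ang 0.2 tray x,y [-8.1 92.8]
side 0.032 [228. 252.] [115.7   9.5] ang 0.0 tray x,y [-18.3  59.4]
side 0.014 [228. 252.] [118.8   9.8] ang 0.0 tray x,y [-11.6  40.5]
side 0.032 [233. 239.] [118.    9.8] ang -0.1 tray x,y [-15.4   8.4]
side 0.014 [233. 239.] [121.1  10.1] ang -0.1 tray x,y [ -8.6 -11.9]
scene 0.032 [282. 156.] [118.7  15.1] ang 0.0 tray x,y [ -4.7 -15.2]
scene 0.014 [282. 156.] [121.   15.4] ang 0.0 tray x,y [-10.8   0. ]
scene 0.032 [287. 145.] [119.7  14.6] ang 0.0 tray x,y [-9.7 36.1]
scene 0.014 [287. 145.] [122.   14.9] ang 0.0 tray x,y [-15.9  52.4]
scene 0.032 [295. 136.] [118.4  14.1] ang 0.1 tray x,y [-4.5 87.3]
scene 0.014 [295. 136.] [120.7  14.4] ang 0.1 tray x,y [-10.6 104.6]
t 13.9 tcp [ 0.5999 -0.1497  0.1829] yaw 11.2 tilt [-6.e-04  3.e-04 -1.e+00] w 0.0235 F [ 0.5  2.  -4.2]
shift tool mm [  0.4  -1.6 113.6] turn z -0.2
```

View pics/s5c.png

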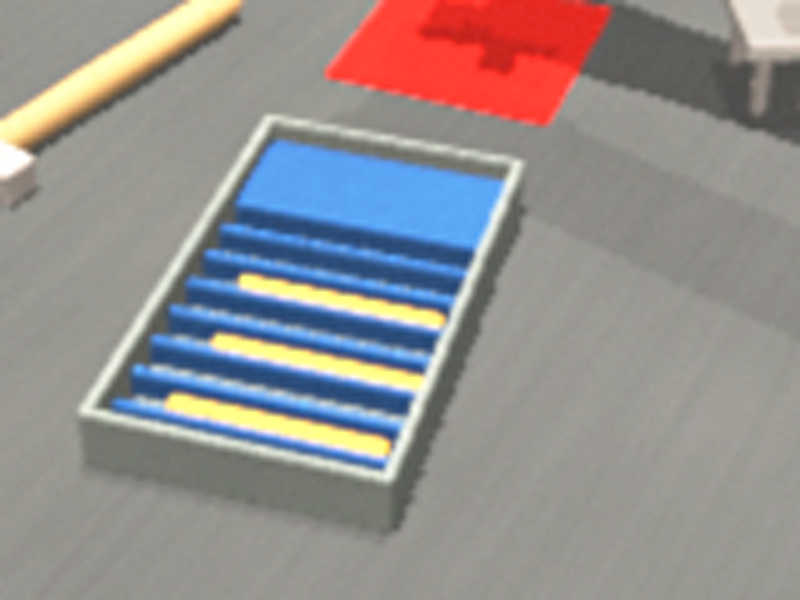

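All three pins lie parallel in grooves, with angles of about 0 degrees, at crop (340,300), (315,362) and (280,425). I lower the rake onto the mat.

```bash
J(){ egrep 'time|ee_pos|^force|tool_rot'; }; python3 -m jog '{"linear":[[0,0,0.035],[0,0,0.035],[0,0,0.025],[0,0,0.01],[0,0,0]],"delta_rot":[[0,0,0],[0,0,0],[0,0,0],[0,0,0],[0,0,0]],"jaw":[1,1,1,1,1]}'|J;  python3 -m jog '{"linear":[[0,0,0],[0,0,0]],"delta_rot":[[0,0,0],[0,0,0]],"jaw":[1,1]}'|J
```

```text
time: 14.4
ee_pos: [0.5995, -0.1471, 0.0772]
tool_rot: [[0.98, 0.198, -0.002], [0.198, -0.98, 0.001], [-0.002, -0.001, -1.0]]
force: [-0.2, -0.0, -4.0]
time: 14.6
ee_pos: [0.6015, -0.1484, 0.0802]
tool_rot: [[0.98, 0.197, 0.003], [0.197, -0.98, -0.001], [0.003, 0.001, -1.0]]
force: [-0.3, 0.3, -5.1]
```

```bash
J(){ egrep 'time|ee_pos|^force'; }; python3 -m jog '{"linear":[[0,0,0.003],[0,0,0.003],[0,0,0.002],[0,0,0]],"delta_rot":[[0,0,0],[0,0,0],[0,0,0],[0,0,0]],"jaw":[1,1,1,1]}'|J;  python3 -m jog '{"linear":[[0,0,0.001],[0,0,0]],"delta_rot":[[0,0,0],[0,0,0]],"jaw":[1,1]}'|J; python3 -m jog '{"linear":[[0,0,0.001],[0,0,0]],"delta_rot":[[0,0,0],[0,0,0]],"jaw":[1,1]}'|J
```

```text
time: 15.0
ee_pos: [0.6, -0.1484, 0.0699]
force: [-1.0, -0.4, -3.9]
time: 15.2
ee_pos: [0.6003, -0.1485, 0.0695]
force: [-0.5, 0.1, -2.4]
time: 15.4
ee_pos: [0.6004, -0.1486, 0.0694]
force: [-4.2, 0.6, 6.1]
```

Contact made. I open the gripper, retreat upward and check.

```bash
J(){ egrep 'time|ee_pos|^force|width'; }; python3 -m jog '{"linear":[[0,0,-0.001],[0,0,0],[0,0,0],[0,0,0],[0,0,0]],"delta_rot":[[0,0,0],[0,0,0],[0,0,0],[0,0,0],[0,0,0]],"jaw":[1,-1,-1,-1,-1]}'|J;  python3 -m jog '{"linear":[[0,0,0],[0,0,0],[0,0,-0.02],[0,0,-0.04],[0,0,-0.04]],"delta_rot":[[0,0,0],[0,0,0],[0,0,0],[0,0,0],[0,0,0]],"jaw":[-1,-1,-1,-1,-1]}'|J; python3 -m jog '{"linear":[[0,0,-0.04],[-0.03,0,0],[-0.03,0,0],[0,0,0],[0,0,0]],"delta_rot":[[0,0,0],[0,0,0],[0,0,0],[0,0,0],[0,0,0]],"jaw":[-1,-1,-1,-1,-1]}'|J
python3 - <<'E'
from h import *
st('s7');P={}
for n in('scene','side','wrist'):
    p=env.camera_params(n);im=env.read_camera(n)
    k=np.zeros(im.shape[:2],np.uint8)
    if n=='scene':k[180:260,195:275]=255
    elif n=='side':k[145:200,235:280]=255
    else:k[:]=255
    for c in blobs(hsv(im,(9,150,90),(32,255,255))&k,40)[:3]:print(n,cv2.contourArea(c),np.round(cen(c)),rect(p,c,.113))
    P[n]=im
w=cv2.resize(P['wrist'],(400,300));s=cv2.resize(P['side'][130:290,160:330],(400,376));v=np.zeros((376,800,3),np.uint8);v[:300,:400]=w;v[:,400:]=s
cv2.imwrite('pics/fin.png',v);togo((.6,-.148))
E
```

```text
time: 15.9
ee_pos: [0.6004, -0.1485, 0.0694]
force: [-0.3, 0.0, 0.4]
width: 0.0795
time: 16.4
ee_pos: [0.5996, -0.1483, 0.1699]
force: [1.1, 0.2, 0.4]
width: 0.0856
time: 16.9
ee_pos: [0.5412, -0.1606, 0.2097]
force: [0.1, 0.4, 0.2]
width: 0.0856
side 0.032 [220. 264.] [119.2  10.8] ang 0.2 tray x,y [-15.  110.4]
side 0.014 [220. 264.] [122.4  11.1] ang 0.2 tray x,y [-8.1 92.8]
side 0.032 [228. 252.] [115.6   9.6] ang -0.2 tray x,y [-18.3  59.5]
side 0.014 [228. 252.] [118.7   9.9] ang -0.2 tray x,y [-11.6  40.5]
side 0.032 [233. 239.] [118.    9.8] ang -0.1 tray x,y [-15.4   8.4]
side 0.014 [233. 239.] [121.1  10.1] ang -0.1 tray x,y [ -8.6 -11.9]
scene 378.5 [235. 217.] (array([ 609.8, -161. ]), array([80.9, 48.4]), 12.0)
side 276.5 [261. 167.] (array([ 580.6, -109.6]), array([ 68.2, 111.8]), 21.9)
wrist 3062.0 [260. 108.] (array([ 599. , -148.1]), array([67.3, 22.8]), 11.8)
wrist 2092.5 [498. 235.] (array([ 543.2, -342.2]), array([92.6, 30.1]), 23.6)
wrist 481.0 [272. 342.] (array([ 409.5, -195.2]), array([17.3, 32. ]), 25.2)
t 17.1 tcp [ 0.5421 -0.1598  0.2091] yaw 11.4 tilt [-1.e-04  5.e-04 -1.e+00] w 0.0855 F [-0.3 -1.  -0. ]
shift tool mm [59.1 -0.1  0. ] turn z None
```

View pics/fin.png

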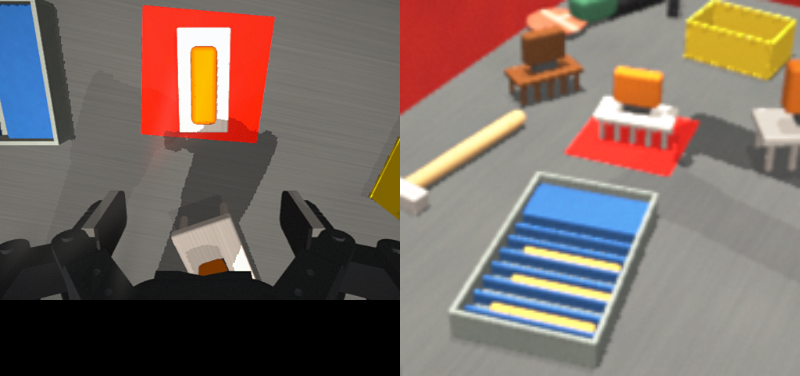

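The rake stands upright on the mat, with its grip at wrist pixel (260,108), about 2 mm from the mat's centre. All the pins lie in grooves and the robot touches nothing, so I hand in.

```bash
python3 -c "
from bench import env
print(env.hand_in())"
```

```text
the job is handed in; nothing more can be done
None
```

I handed the job in at about 17 s: my last pictures show all three pins parallel in grooves and the rake upright on its red mat about 2 mm from centre, but the simulator gave no pass or fail verdict.

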